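# Lift and re-settle a thickness gauge's spindle for a fresh reading

## Robot

A 7-joint arm with a two-finger parallel gripper is mounted at the origin on a cart in front of the work surface, level with it; the furniture and walls round the work are solid. World frame = base frame: x ahead of the robot, y to its left, z up, the work surface at z = 0. Lengths are in m, angles in rad, forces in N, time in s.
With the tool pointing down it reaches from about 0.425 to 0.875 m from the base axis. Payload 4.7 kg.
Tool frame: the origin (TCP) lies at the very end of the fingers, on their centre line; the grasp point (between the pads) lies 19 mm behind it; z points along the fingers, y is the line along which they close (so a half turn about z gives the same grasp; the last joint's range is limited). The gripper opens to 87 mm and grips with 3 to 60 N. Pads are 19 mm wide; open, the fingers measure 117 mm over their backs; the gripper's body (75 mm by 190 mm) begins 51 mm behind the grasp point.
Start: joints at [-1.171, 0.321, -0.07, 1.45, 0.023, 1.371, -0.057], TCP at [0.245, 0.602, 0.223] pointing down, gripper open.
Joint ranges: [-2.86, 2.86], [-0.3, 2.09], [-1.38, 1.24], [0.06, 2.45], [-1.56, 4.7], [0.09, 2.05], [-2.69, 2.69]. Speed limits (rad/s): [2.57, 2.57, 3.14, 3.14, 3.14, 3.14, 3.14].

## Interface

Orientations are given as a rotation vector (axis times angle).
In Python, from bench import ctrl, vision gives the robot as it stands.
- The arm moves only by the tool jog_arm, never from a script. Its argument "increments" is a list of rows, each an object of numbers: "tx", "ty", "tz": the shift along the tool's x, y, z in mm; "wx", "wy", "wz": the turn, a rotation vector about the tool's x, y, z in rad; "gripper": the opening, from 0 (shut) to 1 (fully open). In form: [{"tx": .., "ty": .., "tz": .., "wx": .., "wy": .., "wz": .., "gripper": ..}, ...]. A call has exactly 5 rows; each row is the pose to reach, as a shift and turn from the pose commanded when the call began, along the tool's axes at that moment; what a row does not reach only later rows make up. A row lasts 1/12 s, in which the tool goes at most 41.7 mm and 7.16 degrees, less where a joint would pass 70% of its speed; a pose out of reach is approached as far as the arm can. A call with a gripper value outside its range is refused whole. The fingers move at their own pace and stop on an object; "grip_force" is the grip in N (left out, the last holds). Time passes only in rows, so rows that repeat a pose let the fingers close, or fill a call up. It gives the time, the measured TCP pose, the force, the opening and the grip force at its end, in the units of the state.
- ctrl.get_state(): the state, without advancing time (a new reading comes with each control period).
- vision.get_image(name): name is "scene" or "top" or "wrist"; returns a dict with "color" (400x640x3 uint8, blue, green, red), "fx", "fy", "cx", "cy" (pixels), "extrinsics" (4x4, takes a point from world to camera coordinates). Camera axes: x right, y down, z forward; pixel columns grow to the right and rows downward; lengths in m; the calibration is good to about 2 mm. A picture is of the moment at which its call begins. There is no depth.
- ctrl.close_job(): hands the job in; it is judged then, once.
Trained networks look in the newest picture that a camera, given by its name, has taken for a name from the list of things; names that differ only in an ending like _2 or _b are one class to them, and where a whole thing is asked for, a point or a joint stands for the part that bears it (a point fixed in the world has none). Each returns a list of dicts, best first, with "conf" (0 to 1); they miss things now and then, are a little off and sometimes report something else, mostly with a low value. They report only what shows in the picture. A call takes as long as a camera call. They do not tell look-alikes from the thing itself.
- vision.spot_in(camera, thing): "bbox" ([left, top, right, bottom] in pixels, round what is visible of it).
The state is a dict: "time": time; "joint_positions": joint angles; "qd": joint speeds; "joint_torque": joint torques, N m; "position": TCP position; "tool_rot": TCP orientation; "ft_force": force on the tool from outside, world axes, zero at the start; "torque": the same for the moment, N m; "grip_width": opening from 0.0 (shut) to 1.0 (fully open); "grip_force": force on a finger pad.
Only numpy, scipy, OpenCV 4.12 (cv2) and the standard library are available. Lean on these libraries where they do the work, as an engineer would, in place of code of your own. Each camera call takes 0.05 s, during which the arm holds its last target. There are 200 camera calls.

## Task

One of the two dial thickness gauges has a rectangular piece of plywood under its spindle. To get a fresh reading, press the thumb pad of that gauge's lifting lever gently down with the fingertips until the spindle is held well clear of the plywood, then ease it slowly back up under the finger, without letting it snap, so that the spindle settles on the plywood again, and move away. Grasp nothing, keep the plywood where it lies, and leave the other gauge with its round setting disc and the things lying about alone.

Things in the scene. Friction and masses are not known exactly. Their poses are not given: they have to be found in the camera images.
- ply_gauge: dial thickness gauge, one of two alike, with the plywood sample under its spindle: fixed grey base 130 x 86 mm, steel anvil 58 mm across with its top 34 mm up, column 185 mm tall at the back, dial 58 mm across facing front, 138 mm up. Origin under the base's middle, x to its back, y to the left seen from its front, z up. The spindle comes down 20 mm in front of the origin
- ply_spindle (a joint): lift of that gauge's spindle in m: 0 as it rests on the plywood sample, positive up, stop at 0.0103; a spring presses it down with about 4 N. On its top end is a steel cap 17 mm across, 178 to 189 mm above the bench
- ply_pad_top (a point): middle of the top of the black thumb pad (24 x 28 mm) on that gauge's lifting lever: at rest level, 180 mm above the bench, 20 mm in front of the gauge's origin, 74 mm to its right (-y). The lever's pivot is 44 mm inward; its other end, 30 mm past the pivot, lifts the spindle's cap: 1.5 mm down here lifts it 1 mm. About 3 N moves it; stop 15 mm down; springs back
- ply_lever: that same gauge's steel lifting lever with its black thumb pad; origin at its pivot, 176 mm above the bench, the pad's middle 44 mm from it along its -y
- disc_gauge: dial thickness gauge, one of two alike, with the round setting disc under its spindle: fixed grey base 130 x 86 mm, steel anvil 58 mm across with its top 34 mm up, column 185 mm tall at the back, dial 58 mm across facing front, 138 mm up. Origin under the base's middle, x to its back, y to the left seen from its front, z up. The spindle comes down 20 mm in front of the origin
- disc_spindle (a joint): lift of that gauge's spindle in m: 0 as it rests on the setting disc, positive up, stop at 0.0103; a spring presses it down with about 4 N. On its top end is a steel cap 17 mm across, 178 to 189 mm above the bench
- disc_pad_top (a point): middle of the top of the black thumb pad (24 x 28 mm) on that gauge's lifting lever: at rest level, 180 mm above the bench, 20 mm in front of the gauge's origin, 74 mm to its right (-y). The lever's pivot is 44 mm inward; its other end, 30 mm past the pivot, lifts the spindle's cap: 1.5 mm down here lifts it 1 mm. About 3 N moves it; stop 15 mm down; springs back
- ply_sample: rectangular piece of pale plywood 50 x 40 x 7 mm lying loose on the anvil, held by the spindle; origin under its middle, z up
- setting_disc: round steel disc 30 mm across, 7 mm thick, lying loose on the other gauge's anvil; origin under its middle
- ply_spare_1: another plywood piece 50 x 40 x 7 mm lying on the bench, the lower of a stack of two; origin under its middle
- ply_spare_2: the upper plywood piece of that stack, same size
- caliper: digital caliper 217 x 74 x 19 mm lying flat on the bench between the gauges; origin under its middle
- screwdriver_1: red and black screwdriver 177 mm long lying on the bench; origin under its middle
Things that resemble listed ones, but are neither listed nor needed, are in the scene too. What is shaped like the ply_sample but pink is not meant.

How it is judged:
On the way, in this order (a step that is already met when the one before it is completed fails the run):
1. the fingertips press the lever and hold the spindle at least 5 mm off the plywood for 0.3 s (value of joint ply_spindle above 0.005 m and contact force between the fingers and ply_lever above 0.3 N), for 0.3 s.
2. the spindle rests on the plywood again (value of joint ply_spindle between -0.001 and 0.001 m), for 0.2 s.
At the end, for the whole second after the job is handed in: the spindle rests on the plywood (within 1 mm of its starting height); the plywood is at rest within 3 mm of its place; the other gauge's spindle is down and its disc within 3 mm of its place; spare plywood, caliper and screwdriver within 10 mm of theirs (all of step 2 and linear speed of ply_sample below 0.01 m/s and distance of each of ply_sample, setting_disc from where it was at the start of the episode below 0.003 m and value of joint disc_spindle between -0.001 and 0.001 m and distance of each of ply_spare_1, ply_spare_2, caliper, screwdriver_1 from where it was at the start of the episode below 0.01 m); the robot touches nothing.
It fails at once if the spindle is let snap down (faster than 0.15 m/s) (velocity of joint ply_spindle below -0.15 m/s).
It fails at once if the gauge is leaned on with more than 25 N (contact force between any of the fingers, the arm and ply_gauge above 25 N).
It fails at once if the plywood sample is touched by the robot, or shifted or lifted by more than 3 mm (contact force between the fingers and ply_sample above 0.5 N or distance of ply_sample from where it was at the start of the episode above 0.003 m).
It fails at once if the other gauge or its disc is touched (contact force between any of the fingers, the arm and disc_gauge above 0.5 N or contact force between the fingers and setting_disc above 0.5 N or value of joint disc_spindle above 0.001 m).
It fails at once if the spare plywood, caliper or screwdriver is moved or lifted by more than 10 mm (distance of any of ply_spare_1, ply_spare_2, caliper, screwdriver_1 from where it was at the start of the episode above 0.01 m).
It also fails if it takes over 32 s, if anything falls off the work surface, if the arm or the gripper's body presses on something with over 40 N, if the wrist force passes 120 N, or if a joint passes its speed limit or range.

## Working session

There is one attempt and no reset: what is moved stays moved. The work goes in short steps, Python scripts to look and compute and a tool call to move; the robot and the scene stay as the last step left them, time stands still between calls to the robot, and variables do not carry over. Pictures are saved under pics/ and viewed, at most 10 in all, crops included, and the job is handed in when it is done.

Besides the shell and the picture viewer there is one more tool, called after "Request:" in YAML: its name, and indented under it one key for each argument. jog_arm: Moves the arm, as the interface text tells. Its arguments: {"type":"object","properties":{"increments":{"type":"array"},"grip_force":{"type":"number"}},"required":["increments"]}

```bash
mkdir -p pics; python3 - <<'E'
from bench import ctrl, vision
import cv2,numpy as np
np.set_printoptions(precision=4,suppress=True)
for n in ["scene","top"]:
    d=vision.get_image(n); cv2.imwrite(f"pics/{n}0.png",d["color"])
    print(n,d["fx"],d["fy"],d["cx"],d["cy"]);print(np.array(d["extrinsics"]).tolist())
    for t in ["ply_gauge","ply_pad_top","ply_sample","setting_disc","ply_spindle"]:
        print(t,[(np.round(x["bbox"]).tolist(),round(x["conf"],2)) for x in vision.spot_in(n,t)])
s=ctrl.get_state();print(s)
E
```

```text
scene 386.44642636798085 386.44642636798085 321.39260367926136 199.13155077587743
[[0.7480198855916367, -0.6634911259283368, -0.01567726295698405, -0.35639662580839365], [-0.29864466495154646, -0.3154089585509557, -0.9007377825770272, 0.2798437427171387], [0.5926867763460334, 0.6784517040144783, -0.43408025809105566, 0.6452372990261434], [0.0, 0.0, 0.0, 1.0]]
ply_gauge [([387.0, 192.0, 471.0, 299.0], 0.68)]
ply_pad_top [([414.0, 207.0, 466.0, 222.0], 0.54), ([212.0, 225.0, 236.0, 232.0], 0.42)]
ply_sample [([326.0, 271.0, 348.0, 289.0], 0.81), ([398.0, 261.0, 426.0, 279.0], 0.6)]
setting_disc [([399.0, 259.0, 426.0, 278.0], 0.68), ([293.0, 208.0, 307.0, 214.0], 0.37)]
ply_spindle []
top 363.18632769665993 363.18632769665993 315.88719082465326 200.94916449778913
[[0.01594726370427837, -0.9996148915437183, -0.022710204410929843, -0.005762072162941014], [-0.992216132227761, -0.013015585020917394, -0.12384563574686575, 0.4756530382485622], [0.12350235514891317, 0.024508430194593925, -0.992041584371375, 1.0311956662897042], [0.0, 0.0, 0.0, 1.0]]
ply_gauge [([364.0, 134.0, 429.0, 194.0], 0.69)]
ply_pad_top [([399.0, 146.0, 428.0, 163.0], 0.48)]
ply_sample [([379.0, 167.0, 396.0, 185.0], 0.54), ([340.0, 205.0, 359.0, 225.0], 0.53), ([361.0, 134.0, 430.0, 191.0], 0.44)]
setting_disc [([256.0, 170.0, 260.0, 178.0], 0.39)]
ply_spindle []
{'time': 0.6, 'joint_positions': array([-1.1709,  0.321 , -0.0701,  1.4505,  0.0226,  1.3708, -0.0569]), 'qd': array([ 0.0001, -0.0003, -0.0018,  0.0007,  0.0011, -0.0019, -0.0014]), 'joint_torque': array([  0.0004, -49.0801,  -0.4025, -31.2617,  -0.0635,   0.0337,
         0.    ]), 'position': array([0.2446, 0.6022, 0.2226]), 'tool_rot': array([0.6022, 3.0833, 0.0002]), 'ft_force': array([ 0.3479,  0.5532, -0.229 ]), 'torque': array([-0.0508,  0.0378,  0.0256]), 'grip_force': 0.0, 'grip_width': 1.0003727053114182}
```

```bash
python3 - <<'E'
import cv2
a=cv2.imread("pics/scene0.png");b=cv2.imread("pics/top0.png")
cv2.imwrite("pics/s1.png",cv2.resize(a[170:320,190:490],None,fx=2.6,fy=2.6,interpolation=3))
cv2.imwrite("pics/t1.png",cv2.resize(b[110:240,170:450],None,fx=2.8,fy=2.8,interpolation=3))
E
```

```text
(no output)
```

View pics/s1.png

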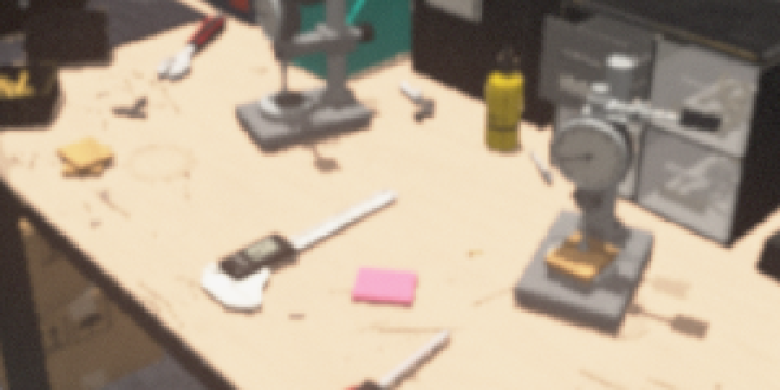

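View pics/t1.png

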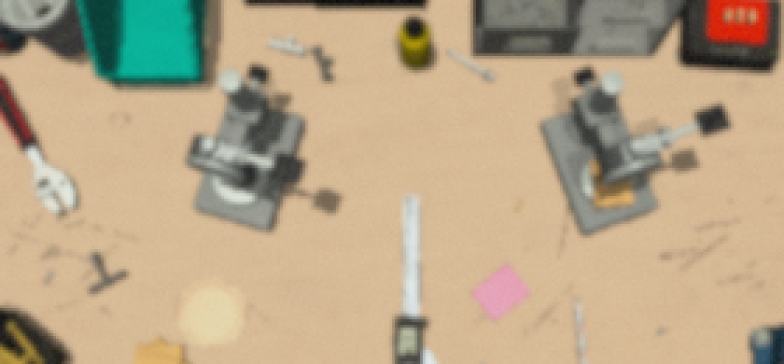

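View pics/top0.png

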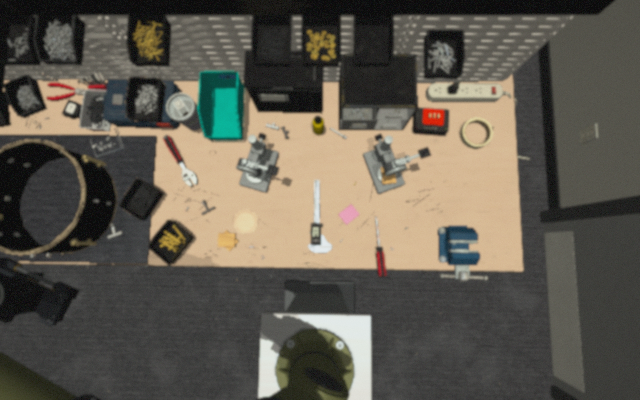

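The plywood gauge is the right-hand one. Its black pad is at about (424,153) in the top view and (459,216) in the scene view.

```bash
cat > h.py <<'E'
import numpy as np,cv2
C={"scene":(386.446,321.393,199.132,np.array([[0.7480198855916367,-0.6634911259283368,-0.01567726295698405,-0.35639662580839365],[-0.29864466495154646,-0.3154089585509557,-0.9007377825770272,0.2798437427171387],[0.5926867763460334,0.6784517040144783,-0.43408025809105566,0.6452372990261434]])),
"top":(363.186,315.887,200.949,np.array([[0.01594726370427837,-0.9996148915437183,-0.022710204410929843,-0.005762072162941014],[-0.992216132227761,-0.013015585020917394,-0.12384563574686575,0.4756530382485622],[0.12350235514891317,0.024508430194593925,-0.992041584371375,1.0311956662897042]]))}
def onz(n,u,v,z):
    f,cx,cy,E=C[n];R,t=E[:,:3],E[:,3]
    o=-R.T@t;d=R.T@np.array([(u-cx)/f,(v-cy)/f,1]);return o+d*(z-o[2])/d[2]
def proj(n,p):
    f,cx,cy,E=C[n];q=E[:,:3]@p+E[:,3];return np.array([f*q[0]/q[2]+cx,f*q[1]/q[2]+cy])
E
python3 - <<'E'
from h import *
np.set_printoptions(precision=4,suppress=True)
# pad blobs
for n,(x0,y0,x1,y1) in {"top":(414,144,436,160),"scene":(448,206,472,224)}.items():
    g=cv2.imread(f"pics/{n}0.png")[y0:y1,x0:x1].max(2)
    print(n);print(g)
b=lambda x,y:(170+x/2.8,110+y/2.8)
print("base corners z~.0(top) :",[onz("top",*b(*p),.02)[:2] for p in [(541,122),(585,234),(658,208)]])
print("pad",onz("top",*b(712,120),.178),onz("scene",190+700/2.6,170+119/2.6,.177))
print("disc pad",onz("top",*b(290,168),.178))
E
```

```text
top
[[214 213 214 213 215 213 214 213 215 214 214 213 213 212 213 215 213 212
  214 212 212 212]
 [215 214 215 215 215 213 215 214 213 214 212 211 207 208 211 213 213 215
  214 214 213 213]
 [215 216 214 216 217 214 213 213 212 208 200 196 186 187 200 212 214 214
  215 214 214 213]
 [214 215 214 212 211 212 207 202 196 187 170 159 146 153 180 205 215 214
  214 215 215 214]
 [210 214 211 212 206 199 186 173 159 144 123 106  95 110 150 192 212 214
  215 213 216 215]
 [213 213 209 200 184 163 147 127 110  94  76  64  59  77 126 171 202 214
  214 214 213 214]
 [212 211 207 188 152 113  96  81  69  64  56  49  46  57 100 149 191 209
  213 214 213 214]
 [213 213 208 180 136  91  68  57  53  52  53  52  52  53  83 135 177 207
  213 213 214 214]
 [214 214 209 189 144  95  60  54  52  42  45  49  50  53  73 119 169 201
  211 215 214 213]
 [212 212 207 191 152 107  67  52  49  46  48  53  60  62  67 103 150 190
  210 216 215 215]
 [203 202 201 189 163 123  81  58  48  45  50  61  62  64  67  93 140 182
  207 213 216 215]
 [199 197 194 188 176 145  98  66  50  53  56  67  72  86 103 122 153 187
[... 1712 characters left out ...]
 [168 172 173 169 161 148 139 137 130 125 109  95  89  86  81  74  78  87
  114 133 144 148 149 151]
 [142 152 162 171 171 171 171 170 167 163 148 142 134 128 119 108 105 117
  130 139 143 148 156 166]
 [124 127 138 147 155 165 173 179 178 176 176 172 169 168 160 148 144 147
  144 145 143 153 168 178]
 [125 126 124 124 131 141 150 161 172 178 180 184 184 181 178 177 174 164
  155 150 153 164 177 183]
 [135 134 130 125 122 122 128 139 150 157 164 174 180 184 186 185 184 178
  168 166 168 174 182 187]]
base corners z~.0(top) : [array([ 0.6213, -0.1377]), array([ 0.5012, -0.1838]), array([ 0.5298, -0.2605])]
pad [ 0.5835 -0.2752  0.178 ] [ 0.5863 -0.2731  0.177 ]
disc pad [0.5351 0.1063 0.178 ]
```

Request:
jog_arm:
  increments:
    - {"tx": -15,"ty": -8,"tz": -20,"wz": -0.08,"gripper": 0}
    - {"tx": -45,"ty": -24,"tz": -30,"wz": -0.16,"gripper": 0}
    - {"tx": -78,"ty": -42,"tz": -35,"wz": -0.24,"gripper": 0}
    - {"tx": -111,"ty": -60,"tz": -40,"wz": -0.32,"gripper": 0}
    - {"tx": -144,"ty": -78,"tz": -40,"wz": -0.386,"gripper": 0}
  grip_force: 5

```text
validation failed for argument at $.in...
```

Request:
jog_arm:
  increments:
    - {"tx": -15,"ty": -8,"tz": -20,"wx": 0,"wy": 0,"wz": -0.08,"gripper": 0}
    - {"tx": -45,"ty": -24,"tz": -30,"wx": 0,"wy": 0,"wz": -0.16,"gripper": 0}
    - {"tx": -78,"ty": -42,"tz": -35,"wx": 0,"wy": 0,"wz": -0.24,"gripper": 0}
    - {"tx": -111,"ty": -60,"tz": -40,"wx": 0,"wy": 0,"wz": -0.32,"gripper": 0}
    - {"tx": -144,"ty": -78,"tz": -40,"wx": 0,"wy": 0,"wz": -0.386,"gripper": 0}
  grip_force: 5

```text
time: 1.02
position: [0.3498, 0.475, 0.2641]
tool_rot: [-0.007, 3.14, 0.003]
ft_force: [0.9, 0.9, -0.3]
grip_width: 0.705
grip_force: 0.0
```

Request:
jog_arm:
  increments:
    - {"tx": -20,"ty": -34,"tz": 0,"wx": 0,"wy": 0,"wz": 0,"gripper": 0}
    - {"tx": -40,"ty": -68,"tz": 0,"wx": 0,"wy": 0,"wz": 0,"gripper": 0}
    - {"tx": -60,"ty": -102,"tz": 0,"wx": 0,"wy": 0,"wz": 0,"gripper": 0}
    - {"tx": -80,"ty": -136,"tz": 0,"wx": 0,"wy": 0,"wz": 0,"gripper": 0}
    - {"tx": -100,"ty": -170,"tz": 0,"wx": 0,"wy": 0,"wz": 0,"gripper": 0}

```text
time: 1.43
position: [0.4494, 0.304, 0.2629]
tool_rot: [-0.0, 3.141, 0.001]
ft_force: [0.4, 1.1, -0.1]
grip_width: 0.323
grip_force: 0.0
```

Request:
jog_arm:
  increments:
    - {"tx": -9,"ty": -38,"tz": 0,"wx": 0,"wy": 0,"wz": 0,"gripper": 0}
    - {"tx": -18,"ty": -76,"tz": 0,"wx": 0,"wy": 0,"wz": 0,"gripper": 0}
    - {"tx": -27,"ty": -114,"tz": 0,"wx": 0,"wy": 0,"wz": 0,"gripper": 0}
    - {"tx": -36,"ty": -152,"tz": 0,"wx": 0,"wy": 0,"wz": 0,"gripper": 0}
    - {"tx": -45,"ty": -190,"tz": 0,"wx": 0,"wy": 0,"wz": 0,"gripper": 0}

```text
time: 1.85
position: [0.4939, 0.1139, 0.2629]
tool_rot: [-0.0, 3.141, 0.001]
ft_force: [0.9, -0.8, 0.0]
grip_width: 0.019
grip_force: 0.0
```

Request:
jog_arm:
  increments:
    - {"tx": -9,"ty": -38,"tz": 0,"wx": 0,"wy": 0,"wz": 0,"gripper": 0}
    - {"tx": -18,"ty": -76,"tz": 0,"wx": 0,"wy": 0,"wz": 0,"gripper": 0}
    - {"tx": -27,"ty": -114,"tz": 0,"wx": 0,"wy": 0,"wz": 0,"gripper": 0}
    - {"tx": -36,"ty": -152,"tz": 0,"wx": 0,"wy": 0,"wz": 0,"gripper": 0}
    - {"tx": -45,"ty": -190,"tz": 0,"wx": 0,"wy": 0,"wz": 0,"gripper": 0}

```text
time: 2.27
position: [0.5389, -0.076, 0.2631]
tool_rot: [-0.001, 3.14, 0.001]
ft_force: [0.7, -0.1, -0.5]
grip_width: 0.006
grip_force: 0.0
```

Request:
jog_arm:
  increments:
    - {"tx": -9,"ty": -38,"tz": 0,"wx": 0,"wy": 0,"wz": 0,"gripper": 0}
    - {"tx": -18,"ty": -76,"tz": 0,"wx": 0,"wy": 0,"wz": 0,"gripper": 0}
    - {"tx": -27,"ty": -114,"tz": 0,"wx": 0,"wy": 0,"wz": 0,"gripper": 0}
    - {"tx": -36,"ty": -152,"tz": 0,"wx": 0,"wy": 0,"wz": 0,"gripper": 0}
    - {"tx": -45,"ty": -190,"tz": 0,"wx": 0,"wy": 0,"wz": 0,"gripper": 0}

```text
time: 2.68
position: [0.5842, -0.2658, 0.2628]
tool_rot: [-0.002, 3.141, 0.0]
ft_force: [0.7, 0.6, -0.2]
grip_width: 0.007
grip_force: 0.0
```

Request:
jog_arm:
  increments:
    - {"tx": -3,"ty": -13,"tz": 20,"wx": 0,"wy": 0,"wz": 0,"gripper": 0}
    - {"tx": -3,"ty": -13,"tz": 35,"wx": 0,"wy": 0,"wz": 0,"gripper": 0}
    - {"tx": -3,"ty": -13,"tz": 50,"wx": 0,"wy": 0,"wz": 0,"gripper": 0}
    - {"tx": -3,"ty": -13,"tz": 57,"wx": 0,"wy": 0,"wz": 0,"gripper": 0}
    - {"tx": -3,"ty": -13,"tz": 57,"wx": 0,"wy": 0,"wz": 0,"gripper": 0}

```text
time: 3.1
position: [0.586, -0.2764, 0.2036]
tool_rot: [0.001, -3.138, -0.002]
ft_force: [-0.5, -0.0, -1.1]
grip_width: 0.007
grip_force: 0.0
```

```bash
python3 - <<'E'
from bench import ctrl, vision
import cv2,numpy as np
a=vision.get_image("wrist");b=vision.get_image("scene")["color"]
E=np.array(a["extrinsics"]);p=E[:3,:3]@np.array([.5848,-.274,.18])+E[:3,3]
print(a["fx"]*p[0]/p[2]+a["cx"],a["fy"]*p[1]/p[2]+a["cy"])
s=ctrl.get_state();q=E[:3,:3]@s["position"]+E[:3,3];print(a["fx"]*q[0]/q[2]+a["cx"],a["fy"]*q[1]/q[2]+a["cy"],s["position"],s["ft_force"])
w=a["color"]; np.save("w.npy",E)
c=cv2.resize(b[150:290,380:520],(400,400),interpolation=3)
w=cv2.resize(w,(640,400))[:, 120:520]
cv2.imwrite("pics/near.png",np.hstack([w,c]))
E
```

```text
321.3187328507158 243.1342259831262
315.93097412961305 268.4647985295351 [ 0.58716514 -0.27686043  0.20614455] [-0.35185492  0.79002441  1.5769323 ]
```

View pics/near.png

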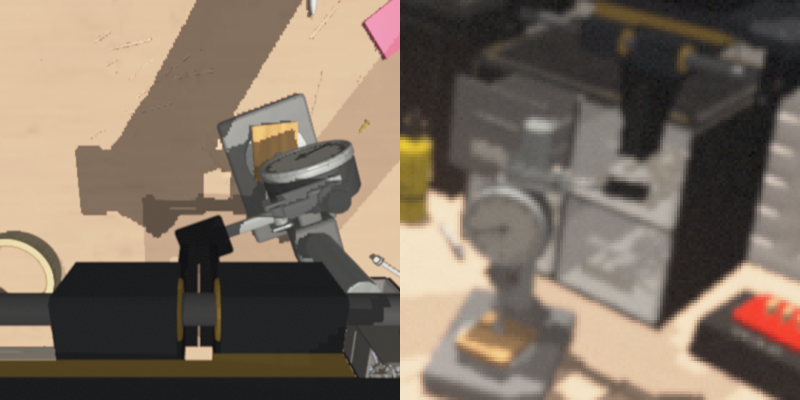

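The wrist view shows the pad's centre at about (325,240). The estimate was within 2–3 mm, and the fingertips are above the pad.

Request:
jog_arm:
  increments:
    - {"tx": 2,"ty": 0,"tz": 6,"wx": 0,"wy": 0,"wz": 0,"gripper": 0}
    - {"tx": 2,"ty": 0,"tz": 12,"wx": 0,"wy": 0,"wz": 0,"gripper": 0}
    - {"tx": 2,"ty": 0,"tz": 17,"wx": 0,"wy": 0,"wz": 0,"gripper": 0}
    - {"tx": 2,"ty": 0,"tz": 21,"wx": 0,"wy": 0,"wz": 0,"gripper": 0}
    - {"tx": 2,"ty": 0,"tz": 22,"wx": 0,"wy": 0,"wz": 0,"gripper": 0}

```text
time: 3.62
position: [0.5845, -0.2767, 0.1826]
tool_rot: [0.001, -3.14, -0.001]
ft_force: [0.1, -0.1, -0.5]
grip_width: 0.005
grip_force: 0.0
```

Request:
jog_arm:
  increments:
    - {"tx": 0,"ty": 0,"tz": 1,"wx": 0,"wy": 0,"wz": 0,"gripper": 0}
    - {"tx": 0,"ty": 0,"tz": 2,"wx": 0,"wy": 0,"wz": 0,"gripper": 0}
    - {"tx": 0,"ty": 0,"tz": 3,"wx": 0,"wy": 0,"wz": 0,"gripper": 0}
    - {"tx": 0,"ty": 0,"tz": 4,"wx": 0,"wy": 0,"wz": 0,"gripper": 0}
    - {"tx": 0,"ty": 0,"tz": 5,"wx": 0,"wy": 0,"wz": 0,"gripper": 0}

```text
time: 4.03
position: [0.5851, -0.2774, 0.1793]
tool_rot: [-0.0, 3.141, -0.0]
ft_force: [-0.8, -0.4, 3.6]
grip_width: 0.002
grip_force: 1.7
```

Request:
jog_arm:
  increments:
    - {"tx": 0,"ty": 0,"tz": 1,"wx": 0,"wy": 0,"wz": 0,"gripper": 0}
    - {"tx": 0,"ty": 0,"tz": 2,"wx": 0,"wy": 0,"wz": 0,"gripper": 0}
    - {"tx": 0,"ty": 0,"tz": 3,"wx": 0,"wy": 0,"wz": 0,"gripper": 0}
    - {"tx": 0,"ty": 0,"tz": 4,"wx": 0,"wy": 0,"wz": 0,"gripper": 0}
    - {"tx": 0,"ty": 0,"tz": 4,"wx": 0,"wy": 0,"wz": 0,"gripper": 0}

```text
time: 4.45
position: [0.5851, -0.2774, 0.1746]
tool_rot: [-0.0, 3.141, -0.001]
ft_force: [-0.4, 0.2, 3.3]
grip_width: 0.006
grip_force: 1.7
```

Request:
jog_arm:
  increments:
    - {"tx": 0,"ty": 0,"tz": 1,"wx": 0,"wy": 0,"wz": 0,"gripper": 0}
    - {"tx": 0,"ty": 0,"tz": 2,"wx": 0,"wy": 0,"wz": 0,"gripper": 0}
    - {"tx": 0,"ty": 0,"tz": 3,"wx": 0,"wy": 0,"wz": 0,"gripper": 0}
    - {"tx": 0,"ty": 0,"tz": 4,"wx": 0,"wy": 0,"wz": 0,"gripper": 0}
    - {"tx": 0,"ty": 0,"tz": 4,"wx": 0,"wy": 0,"wz": 0,"gripper": 0}

```text
time: 4.87
position: [0.5849, -0.2771, 0.1703]
tool_rot: [-0.001, 3.142, 0.0]
ft_force: [1.7, -0.3, 4.0]
grip_width: 0.003
grip_force: 1.8
```

Request:
jog_arm:
  increments:
    - {"tx": 0,"ty": 0,"tz": 0,"wx": 0,"wy": 0,"wz": 0,"gripper": 0}
    - {"tx": 0,"ty": 0,"tz": 0,"wx": 0,"wy": 0,"wz": 0,"gripper": 0}
    - {"tx": 0,"ty": 0,"tz": 0,"wx": 0,"wy": 0,"wz": 0,"gripper": 0}
    - {"tx": 0,"ty": 0,"tz": 0,"wx": 0,"wy": 0,"wz": 0,"gripper": 0}
    - {"tx": 0,"ty": 0,"tz": 0,"wx": 0,"wy": 0,"wz": 0,"gripper": 0}

```text
time: 5.28
position: [0.585, -0.2771, 0.1706]
tool_rot: [-0.001, 3.141, 0.0]
ft_force: [0.9, -0.4, 3.7]
grip_width: 0.005
grip_force: 1.8
```

```bash
python3 - <<'E'
from bench import ctrl, vision
import cv2,numpy as np
a=vision.get_image("wrist")["color"];b=vision.get_image("scene")["color"]
s=ctrl.get_state();print(s["time"],s["position"],s["ft_force"])
a0=cv2.imread("pics/scene0.png")
f=lambda i:cv2.resize(i[180:290,400:480],(290,400),interpolation=3)
cv2.imwrite("pics/press.png",np.hstack([f(a0),f(b)]))
E
```

```text
5.3833 [ 0.58492506 -0.27713593  0.17059611] [ 1.03040721 -0.41864652  3.46428009]
```

View pics/press.png

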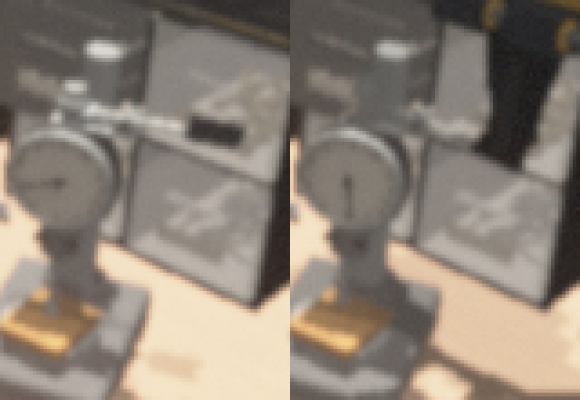

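The dial needle has swung, so the spindle is lifted. I'll press 1 mm deeper as a margin and hold, then ease up at 1 mm per row.

Request:
jog_arm:
  increments:
    - {"tx": 0,"ty": 0,"tz": 1,"wx": 0,"wy": 0,"wz": 0,"gripper": 0}
    - {"tx": 0,"ty": 0,"tz": 1,"wx": 0,"wy": 0,"wz": 0,"gripper": 0}
    - {"tx": 0,"ty": 0,"tz": 1,"wx": 0,"wy": 0,"wz": 0,"gripper": 0}
    - {"tx": 0,"ty": 0,"tz": 1,"wx": 0,"wy": 0,"wz": 0,"gripper": 0}
    - {"tx": 0,"ty": 0,"tz": 1,"wx": 0,"wy": 0,"wz": 0,"gripper": 0}

```text
time: 5.8
position: [0.5849, -0.277, 0.1695]
tool_rot: [-0.0, 3.142, 0.0]
ft_force: [0.2, 0.2, 3.4]
grip_width: 0.007
grip_force: 1.8
```

Request:
jog_arm:
  increments:
    - {"tx": 0,"ty": 0,"tz": -1,"wx": 0,"wy": 0,"wz": 0,"gripper": 0}
    - {"tx": 0,"ty": 0,"tz": -2,"wx": 0,"wy": 0,"wz": 0,"gripper": 0}
    - {"tx": 0,"ty": 0,"tz": -3,"wx": 0,"wy": 0,"wz": 0,"gripper": 0}
    - {"tx": 0,"ty": 0,"tz": -4,"wx": 0,"wy": 0,"wz": 0,"gripper": 0}
    - {"tx": 0,"ty": 0,"tz": -5,"wx": 0,"wy": 0,"wz": 0,"gripper": 0}

```text
time: 6.22
position: [0.585, -0.2774, 0.1748]
tool_rot: [-0.0, 3.141, -0.001]
ft_force: [1.5, -1.3, 3.7]
grip_width: 0.008
grip_force: 1.7
```

Request:
jog_arm:
  increments:
    - {"tx": 0,"ty": 0,"tz": -1,"wx": 0,"wy": 0,"wz": 0,"gripper": 0}
    - {"tx": 0,"ty": 0,"tz": -2,"wx": 0,"wy": 0,"wz": 0,"gripper": 0}
    - {"tx": 0,"ty": 0,"tz": -3,"wx": 0,"wy": 0,"wz": 0,"gripper": 0}
    - {"tx": 0,"ty": 0,"tz": -4,"wx": 0,"wy": 0,"wz": 0,"gripper": 0}
    - {"tx": 0,"ty": 0,"tz": -5,"wx": 0,"wy": 0,"wz": 0,"gripper": 0}

```text
time: 6.63
position: [0.5849, -0.2773, 0.1797]
tool_rot: [-0.0, 3.141, -0.0]
ft_force: [1.6, -1.9, 2.6]
grip_width: 0.002
grip_force: 1.5
```

Request:
jog_arm:
  increments:
    - {"tx": 0,"ty": 0,"tz": -1,"wx": 0,"wy": 0,"wz": 0,"gripper": 0}
    - {"tx": 0,"ty": 0,"tz": -2,"wx": 0,"wy": 0,"wz": 0,"gripper": 0}
    - {"tx": 0,"ty": 0,"tz": -3,"wx": 0,"wy": 0,"wz": 0,"gripper": 0}
    - {"tx": 0,"ty": 0,"tz": -4,"wx": 0,"wy": 0,"wz": 0,"gripper": 0}
    - {"tx": 0,"ty": 0,"tz": -5,"wx": 0,"wy": 0,"wz": 0,"gripper": 0}

```text
time: 7.05
position: [0.5842, -0.2766, 0.1838]
tool_rot: [0.001, -3.14, -0.002]
ft_force: [-0.5, -0.0, 0.7]
grip_width: 0.006
grip_force: 0.0
```

Request:
jog_arm:
  increments:
    - {"tx": 0,"ty": 0,"tz": -10,"wx": 0,"wy": 0,"wz": 0,"gripper": 0}
    - {"tx": 0,"ty": 0,"tz": -25,"wx": 0,"wy": 0,"wz": 0,"gripper": 0}
    - {"tx": 0,"ty": 0,"tz": -40,"wx": 0,"wy": 0,"wz": 0,"gripper": 0}
    - {"tx": 0,"ty": 0,"tz": -50,"wx": 0,"wy": 0,"wz": 0,"gripper": 0}
    - {"tx": 0,"ty": 0,"tz": -50,"wx": 0,"wy": 0,"wz": 0,"gripper": 0}

```text
time: 7.47
position: [0.5859, -0.2779, 0.2376]
tool_rot: [-0.0, 3.137, -0.002]
ft_force: [0.5, 0.1, 0.6]
grip_width: 0.006
grip_force: 0.0
```

Request:
jog_arm:
  increments:
    - {"tx": 0,"ty": 0,"tz": 0,"wx": 0,"wy": 0,"wz": 0,"gripper": 0}
    - {"tx": 0,"ty": 0,"tz": 0,"wx": 0,"wy": 0,"wz": 0,"gripper": 0}
    - {"tx": 0,"ty": 0,"tz": 0,"wx": 0,"wy": 0,"wz": 0,"gripper": 0}
    - {"tx": 0,"ty": 0,"tz": 0,"wx": 0,"wy": 0,"wz": 0,"gripper": 0}
    - {"tx": 0,"ty": 0,"tz": 0,"wx": 0,"wy": 0,"wz": 0,"gripper": 0}

```text
time: 7.88
position: [0.5846, -0.277, 0.2338]
tool_rot: [0.0, -3.14, -0.001]
ft_force: [0.0, -0.0, 0.2]
grip_width: 0.006
grip_force: 0.0
```

```bash
python3 - <<'E'
from bench import ctrl, vision
import cv2,numpy as np
b=vision.get_image("scene")["color"]
s=ctrl.get_state();print(s["time"],s["position"],s["ft_force"])
a0=cv2.imread("pics/scene0.png")
f=lambda i:cv2.resize(i[180:290,400:480],(290,400),interpolation=3)
cv2.imwrite("pics/done.png",np.hstack([f(a0),f(b)]))
E
```

```text
7.9333 [ 0.5846335  -0.2770377   0.23398359] [ 0.39552241 -0.38702541 -0.12847853]
```

View pics/done.png

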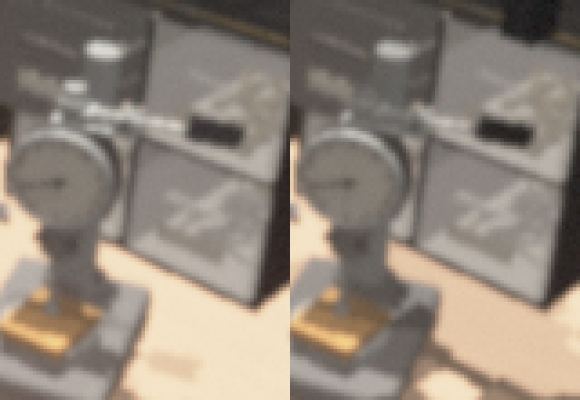

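The needle is back at its starting position, the pad is level again, the plywood has not moved, and the fingers are clear.

```bash
python3 -c "
from bench import ctrl
print(ctrl.close_job())"
```

```text
the job is handed in; nothing more can be done
None
```

I pressed the plywood gauge's lever until the spindle was well clear (about 6 mm or more, judging by how far the pad went down), held it, eased it back onto the plywood, moved the arm away and handed the job in; no verdict was returned.

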